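Hang the mill's filter cassette and press it on its seal for fastening

TASK

Pick up the coolant filter cassette by its handle, hang it by the handle on the twin hook of the service bracket and let go of it. Then, with your fingers on its round cap, press it straight back so that it lies flat on the sprung seal plate with a steady push of about 9 N (the plate about half-way in, and never more than 20 N), and keep pressing: finish while holding it there for the technician who will screw it fast. Leave the blank, the screwdriver and the bottle where they are.

Things in the scene. Friction and masses are not known exactly. Their poses are not given: they have to be found in the camera images.
- cassette: White plastic filter cassette, about 0.28 kg, standing upright on the bench; held by the bar it can swing if moved fast. Box 44 mm (x) by 110 mm (y) by 90 mm high; origin at the centre of its underside, z up, front is -x. A neck and round grey cap (44 mm across) stand out 45 mm from the middle of the front; a steel handle frame stands on top, in the y-z plane.
- handle (a point): Middle of the cassette's handle bar, where to grasp it: a square bar 10 by 10 mm lying along the cassette's y, 110 mm long, centre 145 mm above the cassette's underside; below it an open window 50 mm high and 98 mm wide (between two legs 6 mm thick) down to the top of the box.
- cap (a point): Centre of the flat front end of the round cap, where to press: 67 mm in front (-x) of the cassette's middle plane and 45 mm above its underside.
- bracket: Fixed aluminium bracket that carries hook and seal plate. Base 160 mm wide (y), 12 mm thick, from 25 mm before the origin to 100 mm behind it; back plate 150 mm wide, 190 mm high, its face 78 mm behind the origin. Origin on the bench below the hook's origin; +x points into the bracket (the way to press), -x is the open side facing the robot, z up.
- hook: Twin steel hook: two round prongs, diameter 10 mm, 66 mm apart (y = +-33 mm), level along x from the back plate to 22 mm before the origin, tips turned up 15 mm above the seat. Origin midway between them at the height of their upper side, 190 mm above the bench; axes as the bracket's. The bar lies across both prongs, its centre 5 mm above the origin; from 15 mm before to 8 mm behind it hangs clear of the seal.
- seal_face (a point): Rubber-faced seal plate, 100 mm wide, 80 mm high, upright, behind the hanging cassette. This point is the centre of its face, which looks to the bracket's -x; unpressed 32 mm behind the hook's origin and 95 mm above the bench (level with the hanging cassette's cap). It slides straight back on springs.
- seal (a joint): How far the seal plate is pushed back, in m: 0 unpressed, 0.022 at its stop. The spring takes 0.8 N per mm from zero (9 N at 0.011).
- blank: Bystander: white ceramic milling blank, a disc 98 mm across, 18 mm high; origin under its centre.
- driver: Bystander: screwdriver lying on the bench along its x, about 200 mm long, between cassette and bracket.
- additive: Bystander: white bottle 56 mm across, 130 mm high; origin under its centre.
Mind the look-alikes: they are no part of the job. There is more than one size of the bracket; the one meant has the size given above. Leave any blue or turquoise look-alike of the cassette alone.

How it is judged:
By the outcome, as a careful person would: the job done as asked, in the order asked, and still so for the second after the job is handed in, while the arm keeps its last pose, push and grip.
It also fails if it takes over 64 s, if anything falls off the work surface, if the arm or the gripper's body presses on something with over 40 N, if the wrist force passes 120 N, or if a joint passes its speed limit or range.

ROBOT

A 6-joint arm with a two-finger parallel gripper is mounted at the origin on the work surface. World frame = base frame: x ahead of the robot, y to its left, z up, the work surface at z = 0. Lengths are in m, angles in rad, forces in N, time in s.
With the tool pointing down it reaches from about 0.375 to 0.9 m from the base axis. Payload 3.1 kg.
Tool frame: the origin (TCP) lies on the centre line of the jaws, within the pads' length; the fingertips stand 11 mm ahead of it and the grasp point (between the pads) lies 8 mm behind it; x points along the fingers, y is the direction in which the jaws open and shut, and the axes are right-handed (so a half turn about x gives the same grasp; the last joint's range is limited). The gripper opens to 87 mm and grips with 3 to 60 N. Pads are 19 mm wide; open, the fingers measure 117 mm over their backs; the gripper's body (75 mm by 190 mm) begins 51 mm behind the grasp point.
Start: joints at [0.98, 0.527, 1.433, -0, 1.181, -0.178], TCP at [0.251, 0.572, 0.234] pointing down, gripper open.
Joint ranges: [-3.08, 3.08], [-0.75, 2.2], [0.22, 2.44], [-1.43, 4.57], [0, 2.65], [-2.85, 2.85]. Speed limits (rad/s): [2.79, 2.79, 3.14, 3.14, 3.14, 3.14].

INTERFACE

Orientations are given as a unit quaternion [x, y, z, w].
In Python, from rig import robot, camera, camera_info gives the robot as it stands.
- The arm moves only by the shell command python3 -m inch 'ROWS' [FORCE]. ROWS is JSON, a list that holds one entry, the list of rows, each a list of 5 numbers: the shift along the tool's x, y, z in cm, then the turn about the tool's x in rad, then the opening, from 0 (shut) to 1 (fully open). A call has 1 to 8 rows; each row shifts and turns the pose as measured when the row begins, along the tool's axes as they then stand; what a row does not reach is not made up. A row lasts 1/12 s, in which the tool goes at most 41.7 mm and 7.16 degrees, less where a joint would pass 70% of its speed; a pose out of reach is approached as far as the arm can. A call with a gripper value outside its range is refused whole. The fingers move at their own pace and stop on an object; FORCE is the grip in N (left out, the last holds). Time passes only in rows, so rows that do not move let the fingers close. It gives the time, the measured TCP pose, the force and the opening at its end, in the units of the state.
- robot.get_obs(): the state, without advancing time (a new reading comes with each control period).
- camera(name): name is "scene" or "top"; returns the picture (480x640x3 uint8, red, green, blue); there is no depth.
- camera_info(name): a dict with "camera_matrix" (3x3 intrinsics, pixels), "rvec" (rotation vector, rad) and "tvec" (3), from world to camera coordinates, as OpenCV has them. Camera axes: x right, y down, z forward; pixel columns grow to the right and rows downward; lengths in m; the calibration is good to about 2 mm. A picture is of the moment at which its call begins. camera_info takes no time and is no camera call.
- robot.hand_in(): hands the job in, once; it reports no verdict.
The state is a dict: "time": time; "q": joint angles; "joint_velocities": joint speeds; "joint_torque": joint torques, N m; "position": TCP position; "tool_rot": TCP orientation; "ft_force": force on the tool from outside, world axes, zero at the start; "moment": the same for the moment, N m; "grip_width": finger opening in m.
Only numpy, scipy, OpenCV 4.12 (cv2) and the standard library are available. Lean on these libraries where they do the work, as an engineer would, in place of code of your own. Each camera call takes 0.05 s, during which the arm holds its last target. There are 200 camera calls.

## Working session

There is one attempt and no reset: what is moved stays moved. The work goes in short steps, Python scripts to look and compute and a shell command to move; the robot and the scene stay as the last step left them, time stands still between calls to the robot, and variables do not carry over. Pictures are saved under pics/ and viewed, about 8 in all and at most 12, crops included, and the job is handed in when it is done.

```bash
mkdir -p pics; ls; python3 - <<'E'
from rig import robot,camera,camera_info
import cv2,numpy as np
for n in("scene","top"):
    cv2.imwrite(f"pics/{n}0.png",camera(n)[:,:,::-1]); i=camera_info(n)
    R=cv2.Rodrigues(np.array(i["rvec"],float))[0]; print(n,np.round(i["camera_matrix"],1).tolist(),(-R.T@np.array(i["tvec"]).ravel()).round(3),R[2].round(2))
o=robot.get_obs(); print({k:np.round(v,3).tolist() for k,v in o.items()})
E
```

```text
pics
scene [[607.4, 0.0, 324.4], [0.0, 607.4, 243.0], [0.0, 0.0, 1.0]] [1.014 0.705 1.274] [-0.33 -0.48 -0.81]
top [[621.1, 0.0, 323.1], [0.0, 621.1, 239.7], [0.0, 0.0, 1.0]] [0.482 0.046 1.623] [ 0.04  0.01 -1.  ]
{'time': 0.1, 'q': [0.98, 0.528, 1.434, -0.0, 1.181, -0.178], 'joint_velocities': [0.0, -0.003, -0.003, 0.0, -0.001, 0.0], 'joint_torque': [-0.0, -44.099, -17.715, 0.063, 0.053, -0.0], 'position': [0.25, 0.572, 0.233], 'tool_rot': [0.144, 0.692, -0.146, 0.692], 'ft_force': [-0.019, 1.15, 0.188], 'moment': [0.008, -0.001, -0.054], 'grip_width': 0.087}
```

View pics/scene0.png

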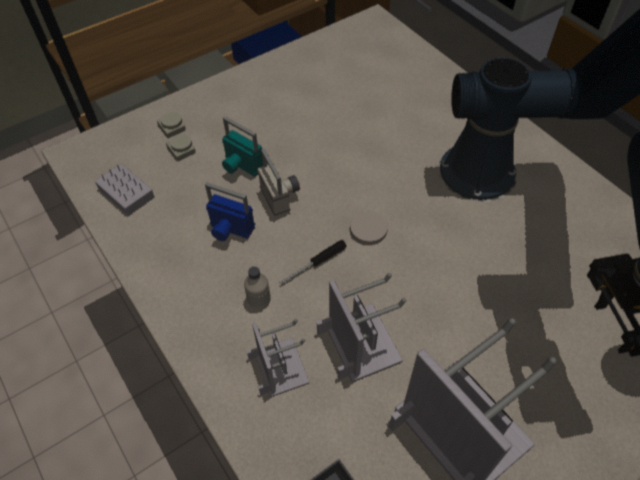

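View pics/top0.png

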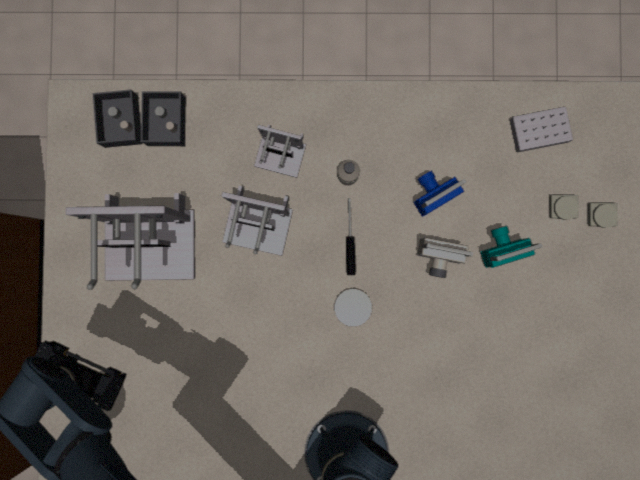

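Scene: the white cassette stands at about (277,190) in scene and (440,250) in top. The middle bracket is at about (360,330) in scene and (257,220) in top. In the top view its base is about 60 px wide, roughly 160 mm. Next I enlarge both.

```bash
python3 - <<'E'
import cv2,numpy as np
s=cv2.imread("pics/scene0.png");t=cv2.imread("pics/top0.png")
def c(im,x,y,w,h,k): 
    o=cv2.resize(im[y:y+h,x:x+w],None,fx=k,fy=k,interpolation=cv2.INTER_CUBIC)
    o=cv2.convertScaleAbs(o,alpha=1.3)
    for i in range(0,w,10): cv2.putText(o,str(x+i),(i*k,8),0,.3,(0,0,255)); cv2.line(o,(i*k,8),(i*k,14),(0,0,255))
    for j in range(0,h,10): cv2.putText(o,str(y+j),(0,j*k+4),0,.3,(0,0,255)); cv2.line(o,(20,j*k),(26,j*k),(0,0,255))
    return o
a=np.hstack([c(t,405,220,80,60,5),c(t,215,175,80,75,5)[:300]]);b=np.hstack([c(s,240,140,80,80,5)[:300],c(s,320,265,100,120,4)[:300]])
b2=c(s,320,265,100,120,4)
cv2.imwrite("pics/ct.png",np.hstack([c(t,405,225,80,75,5),c(t,215,175,80,75,5)]))
cv2.imwrite("pics/cs.png",np.hstack([c(s,245,140,80,96,5),b2]))
E
```

```text
(no output)
```

View pics/ct.png

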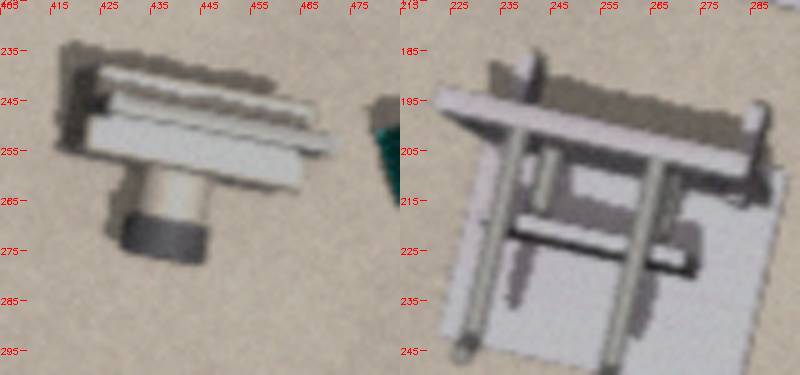

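View pics/cs.png

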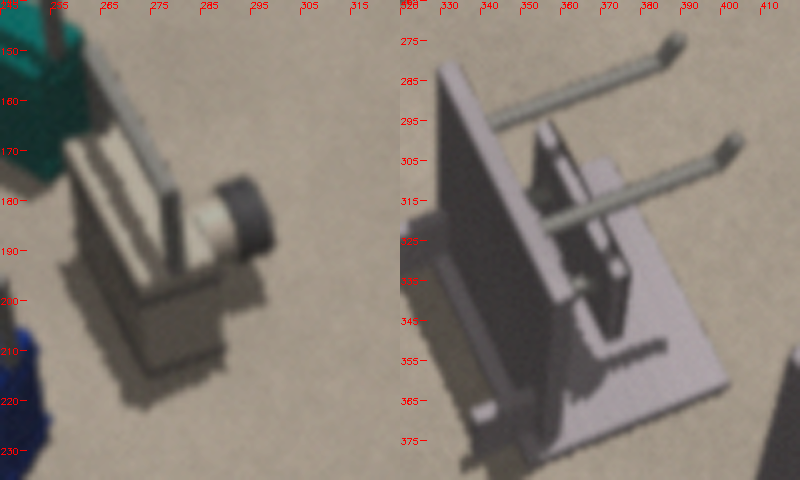

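Top crop: the handle bar runs (427.4,244.6) to (472.4,254), and the cap front edge is at about (438,276). The prong tips are at (227.6,244) and (257,249), and the prong roots at (238.4,201) and (266,207). Scene crop: the bar runs (262.6,149) to (279,178), and the prong tips are at (389.5,275.5) and (404.3,300). Now triangulation and size checks.

```bash
cat >geo.py <<'E'
from rig import camera_info
import cv2,numpy as np
I={n:camera_info(n) for n in("scene","top")}
def ray(n,p):
    i=I[n];K=np.array(i["camera_matrix"],float);R=cv2.Rodrigues(np.array(i["rvec"],float))[0]
    return -R.T@np.array(i["tvec"],float).ravel(),R.T@np.linalg.inv(K)@np.array([p[0],p[1],1.])
def onz(n,p,z):
    c,d=ray(n,p);return c+d*(z-c[2])/d[2]
def tri(ps,pt):
    a,d=ray("scene",ps);b,e=ray("top",pt);k=np.linalg.lstsq(np.c_[d,-e],b-a,rcond=None)[0]
    u,v=a+k[0]*d,b+k[1]*e;return (u+v)/2,np.linalg.norm(u-v)
def proj(n,P):
    i=I[n];return cv2.projectPoints(np.array(P,float).reshape(-1,3),np.array(i["rvec"],float),np.array(i["tvec"],float),np.array(i["camera_matrix"],float),None)[0].reshape(-1,2)
E
python3 - <<'E'
from geo import *
np.set_printoptions(precision=4,suppress=True)
A=onz("top",(427.4,244.6),.15);B=onz("top",(472.4,254),.15)
print("bar top",A,B,np.linalg.norm(A-B),(A+B)/2,"yaw",np.degrees(np.arctan2(-(A-B)[0],(A-B)[1])))
print("bar scene",onz("scene",(262.6,149),.15),onz("scene",(279,178),.15))
print("tri",tri((262.6,149),(472.4,254)),tri((279,178),(427.4,244.6)))
print("cap",onz("top",(438,274.5),.055))
l=onz("top",(227.6,244),.203);r=onz("top",(256.8,249),.203);lb=onz("top",(238.4,201),.19);rb=onz("top",(266,207),.19)
print("tips",l,r,np.linalg.norm(l-r),"roots",lb,rb,np.linalg.norm(lb-rb))
for q in(l-lb,r-rb,r-l,rb-lb):print(np.linalg.norm(q[:2]),np.degrees(np.arctan2(q[1],q[0])))
print("tri tips",tri((389.5,275.5),(256.8,249)),tri((404.3,300),(227.6,244)))
print("scene tips",onz("scene",(389.5,275.5),.203),onz("scene",(404.3,300),.203))
print("base",onz("scene",(402.5,360.7),.012),onz("scene",(370,305),.012),onz("top",(223.6,241),.012),onz("top",(283,253),.012))
E
```

```text
bar top [ 0.5327 -0.1866  0.15  ] [ 0.5112 -0.2929  0.15  ] 0.10848575368724678 [ 0.522  -0.2397  0.15  ] yaw -11.435402521267873
bar scene [ 0.5144 -0.2888  0.15  ] [ 0.5337 -0.1811  0.15  ]
tri (array([ 0.5114, -0.2944,  0.1435]), np.float64(0.00014875810628663377)) (array([ 0.532 , -0.1868,  0.1439]), np.float64(0.0024227824860721075))
cap [ 0.4609 -0.2282  0.055 ]
tips [0.5291 0.2789 0.203 ] [0.5181 0.2118 0.203 ] 0.06802140555961367 roots [0.6295 0.2574 0.19  ] [0.6159 0.1931 0.19  ] 0.06563406953684303
0.1026691276551187 167.86661656723416
0.0995836754587135 169.19251156213264
0.06802140555961367 -99.29309254708012
0.06563406953684303 -101.90773201124249
tri tips (array([0.5149, 0.2159, 0.1943]), np.float64(0.009157615476172725)) (array([0.5272, 0.2818, 0.1968]), np.float64(0.005559826686337534))
scene tips [0.5153 0.2226 0.203 ] [0.5278 0.286  0.203 ]
base [0.5446 0.3299 0.012 ] [0.5163 0.1746 0.012 ] [0.5431 0.3208 0.012 ] [0.513  0.1659 0.012 ]
```

```bash
python3 - <<'E'
import cv2,numpy as np
s=cv2.imread("pics/scene0.png");t=cv2.imread("pics/top0.png")
f=lambda a:cv2.resize(cv2.convertScaleAbs(a,alpha=2.2),(400,480),interpolation=cv2.INTER_CUBIC)
cv2.imwrite("pics/grip.png",np.hstack([f(t[330:450,30:130]),f(s[240:360,540:640])]))
from geo import *
from scipy.spatial.transform import Rotation as Ro
from rig import robot
o=robot.get_obs();R=Ro.from_quat(o["tool_rot"]).as_matrix();p=np.array(o["position"]);print(R.round(3))
for n,(x0,y0) in(("top",(30,330)),("scene",(540,240))):
    for u in(-.095,-.0585,0,.0585,.095): print(n,u,((proj(n,p+R[:,1]*u-R[:,0]*(.059 if abs(u)>.09 else -.011))-[x0,y0])*4).round())
E
```

```text
[[-0.001  0.401  0.916]
 [-0.002  0.916 -0.401]
 [-1.    -0.002 -0.   ]]
top -0.095 [[369. 242.]]
top -0.0585 [[352. 190.]]
top 0 [[258. 147.]]
top 0.0585 [[164. 104.]]
top 0.095 [[48. 95.]]
scene -0.095 [[247. 109.]]
scene -0.0585 [[230. 247.]]
scene 0 [[285. 350.]]
scene 0.0585 [[344. 459.]]
scene 0.095 [[448. 466.]]
```

View pics/grip.png

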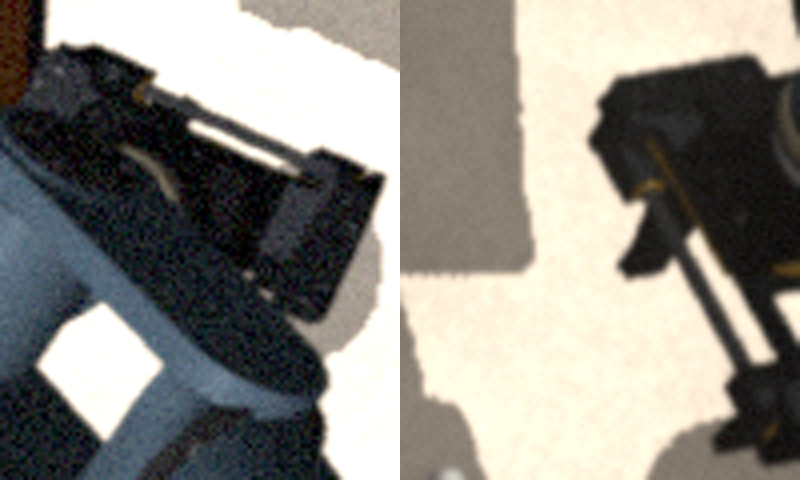

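The crop shows the gripper body is about 190 mm long along the jaw direction, so it could foul the prongs in a straight-on press. I'll press with the open leading finger's corner and the jaw turned about 40°. First move: rise, then travel to above the cassette.

```bash
cat >>geo.py <<'E'
from scipy.spatial.transform import Rotation as Ro
def st(target=None,yaw=None):
    from rig import robot
    o=robot.get_obs();R=Ro.from_quat(o["tool_rot"]).as_matrix();p=np.array(o["position"]);y=np.degrees(np.arctan2(R[1,1],R[0,1]))
    print("t",round(o["time"],2),"p",p.round(4),"yaw",y.round(2),"F",np.round(o["ft_force"],2),"w",round(o["grip_width"],4),"q6",round(o["q"][5],2))
    if target is not None: print("tool cm",(R.T@(np.array(target)-p)*100).round(2),"turn",None if yaw is None else np.radians(y-yaw).round(3))
    return R,p
E
python3 -m inch '[[[-3,0,0,0,1],[-3,0,0,0,1],[-3,0,0,0,1],[0,-2.6,2.4,0,1],[0,-2.6,2.4,0,1],[0,-2.6,2.4,0,1],[0,-2.6,2.4,0,1],[0,-2.6,2.4,0,1]]]' 40
for i in 1 2; do python3 -m inch '[[[0,-2.6,2.4,0,1],[0,-2.6,2.4,0,1],[0,-2.6,2.4,0,1],[0,-2.6,2.4,0,1],[0,-2.6,2.4,0,1],[0,-2.6,2.4,0,1],[0,-2.6,2.4,0,1],[0,-2.6,2.4,0,1]]]'; done
python3 -m inch '[[[0,0,0,0.12,1],[0,0,0,0.12,1],[0,0,0,0.12,1],[0,0,0,0.12,1],[0,0,0,0.12,1],[0,0,0,0.12,1],[0,0,0,0.12,1],[0,0,0,0.12,1]]]'
python3 -c "
from geo import *
st((.522,-.24,.26),-11.4)"
```

```text
time: 0.77
position: [0.3072, 0.4043, 0.3223]
tool_rot: [0.139, 0.694, -0.143, 0.692]
ft_force: [1.5, -0.4, 0.4]
grip_width: 0.0869
time: 1.43
position: [0.4018, 0.1242, 0.3217]
tool_rot: [0.137, 0.695, -0.143, 0.691]
ft_force: [0.0, 0.1, 0.4]
grip_width: 0.0869
time: 2.1
position: [0.4972, -0.156, 0.3206]
tool_rot: [0.138, 0.697, -0.143, 0.689]
ft_force: [1.3, 1.0, 0.3]
grip_width: 0.0874
time: 2.77
position: [0.4979, -0.1665, 0.3157]
tool_rot: [0.451, 0.544, -0.461, 0.536]
ft_force: [-0.8, -0.5, -0.1]
grip_width: 0.0868
t 2.77 p [ 0.4979 -0.1665  0.3157] yaw 9.68 F [-0.85 -0.54 -0.06] w 0.0868 q6 -0.69
tool cm [5.56 1.24 7.64] turn 0.368
```

```bash
python3 -m inch '[[[1,0.3,2,0.12,1],[1,0,2,0.12,1],[1,0,2,0.12,1],[0,0,1,0.01,1],[0,0,0,0,1]]]'
python3 - <<'E'
from geo import *
from rig import camera
R,p=st((.522,-.24,.2),-11.4)
t=camera("top")[:,:,::-1];s=camera("scene")[:,:,::-1]
f=lambda a,m:cv2.resize(cv2.convertScaleAbs(a,alpha=1.5),None,fx=4,fy=4,interpolation=cv2.INTER_CUBIC)
cv2.imwrite("pics/ab.png",np.hstack([f(t[205:305,400:500],0),f(s[105:205,235:335],0)]))
for n,x0,y0 in(("top",400,205),("scene",235,105)):
  for u in(-.0585,.0585):print(n,((proj(n,p+R[:,1]*u+R[:,0]*.011)-[x0,y0])*4).round())
E
```

```text
time: 3.18
position: [0.5002, -0.2359, 0.2836]
tool_rot: [-0.545, -0.447, 0.557, -0.439]
ft_force: [0.4, 0.5, -0.1]
grip_width: 0.0872
t 3.18 p [ 0.5002 -0.2359  0.2836] yaw -12.37 F [ 0.44  0.53 -0.1 ] w 0.0872 q6 -0.42
tool cm [ 8.32  2.38 -0.11] turn -0.017
top [[214. 317.]]
top [[259. 107.]]
scene [[252.  43.]]
scene [[ 66. 100.]]
```

View pics/ab.png

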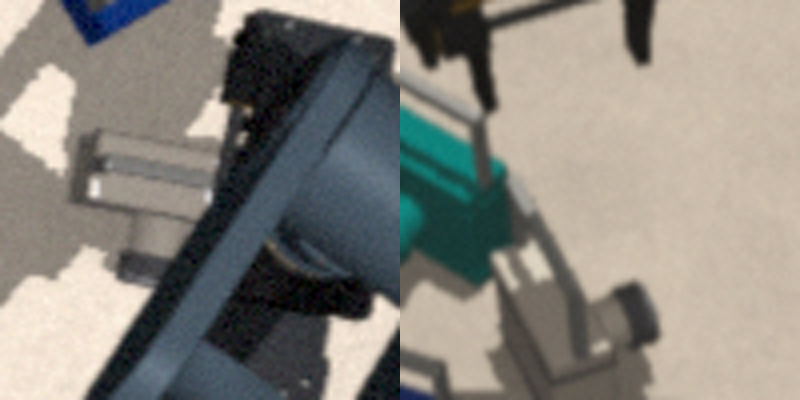

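Fingertips show at scene crop (645,60) and (490,108), a few px from prediction in the same sense as the objects, so the top view agrees with the robot. Next I align and descend.

```bash
python3 -m inch '[[[2.5,1.2,0,-0.015,0.5],[2.5,1.2,0,0,0.5],[2.5,0,0,0,0.5],[2,0,0,0,0.5],[0,0,0,0,0.5],[0,0,0,0,0.5]]]'
python3 - <<'E'
from geo import *
R,p=st((.522,-.24,.137),-11.4)
E
```

```text
time: 3.78
position: [0.5262, -0.2346, 0.1917]
tool_rot: [-0.54, -0.453, 0.547, -0.451]
ft_force: [-0.1, 0.4, 0.0]
grip_width: 0.0549
t 3.78 p [ 0.5262 -0.2346  0.1917] yaw -10.53 F [-0.14  0.44  0.04] w 0.0549 q6 -0.42
tool cm [ 5.48 -0.27  0.59] turn 0.015
```

```bash
python3 -m inch '[[[0,-0.3,0.6,0.015,0.5],[2,0,0,0,0.5],[2,0,0,0,0.5],[1.4,0,0,0,0.5],[0,0,0,0,0.5]]]'
python3 - <<'E'
from geo import *
from rig import camera
R,p=st((.522,-.24,.137),-11.4)
s=camera("scene")[:,:,::-1]
cv2.imwrite("pics/g1.png",cv2.resize(cv2.convertScaleAbs(s[115:215,235:335],alpha=1.6),None,fx=5,fy=5,interpolation=cv2.INTER_CUBIC))
E
```

```text
time: 4.2
position: [0.5258, -0.2425, 0.1461]
tool_rot: [-0.545, -0.444, 0.548, -0.453]
ft_force: [0.3, 0.4, -0.8]
grip_width: 0.044
t 4.2 p [ 0.5258 -0.2425  0.1461] yaw -11.24 F [ 0.31  0.43 -0.79] w 0.044 q6 -0.42
tool cm [ 0.9  -0.43 -0.18] turn 0.003
```

View pics/g1.png

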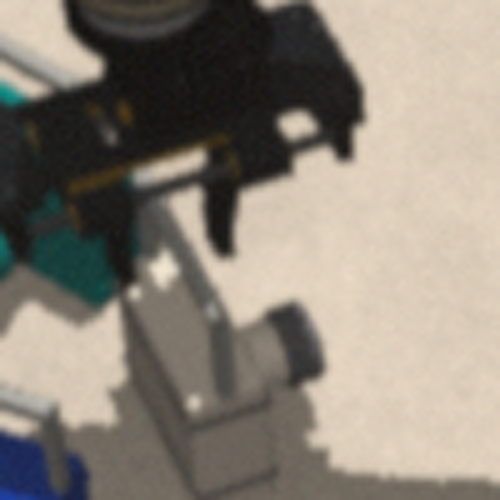

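The fingers straddle the bar: tips at crop (120,275) and (228,245), bar between them at (180,230). Close on it.

```bash
python3 -m inch '[[[1,-0.4,-0.1,0,0.5],[0.1,0,0,0,0.4],[0,0,0,0,0],[0,0,0,0,0],[0,0,0,0,0],[0,0,0,0,0],[0,0,0,0,0],[0,0,0,0,0]]]' 45
python3 -m inch '[[[0,0,0,0,0],[0,0,0,0,0]]]'
python3 -c "
from geo import *
st((.522,-.24,.137),-11.4)"
python3 -m inch '[[[-0.8,0,0,0,0],[-1.2,0,0,0,0],[-1.5,0,0,0,0],[-1.5,0,0,0,0],[-1.5,0,0,0,0],[-1.5,0,0,0,0],[-1,0,0,0,0],[0,0,0,0,0]]]'
python3 -c "
from geo import *
st((.522,-.24,.25),-11.4)"
```

```text
time: 4.92
position: [0.528, -0.2453, 0.1468]
tool_rot: [-0.547, -0.437, 0.547, -0.46]
ft_force: [0.3, 0.4, -3.0]
grip_width: 0.0095
time: 5.08
position: [0.5277, -0.245, 0.1464]
tool_rot: [-0.546, -0.438, 0.547, -0.459]
ft_force: [0.3, 0.3, -3.0]
grip_width: 0.0093
t 5.08 p [ 0.5277 -0.245   0.1464] yaw -11.23 F [ 0.28  0.26 -3.01] w 0.0093 q6 -0.42
tool cm [ 0.92 -0.68 -0.4 ] turn 0.003
time: 5.75
position: [0.5237, -0.2411, 0.2395]
tool_rot: [-0.546, -0.441, 0.547, -0.456]
ft_force: [0.5, -0.3, -2.7]
grip_width: 0.0092
t 5.75 p [ 0.5237 -0.2411  0.2395] yaw -11.23 F [ 0.53 -0.3  -2.69] w 0.0092 q6 -0.42
tool cm [-1.05 -0.18 -0.06] turn 0.003
```

```bash
python3 -m inch '[[[0,-0.2,-0.4,0,0],[0,-0.3,-0.8,0,0],[0,-0.5,-1.2,0,0],[0,-0.6,-1.6,0,0],[0,-0.7,-1.9,0,0],[0,-0.7,-1.9,0,0],[0,-0.7,-1.9,0,0],[0,-0.7,-1.9,0,0]]]'
for i in 1 2; do python3 -m inch '[[[0,-0.7,-1.9,0,0],[0,-0.7,-1.9,0,0],[0,-0.7,-1.9,0,0],[0,-0.7,-1.9,0,0],[0,-0.7,-1.9,0,0],[0,-0.7,-1.9,0,0],[0,-0.7,-1.9,0,0],[0,-0.7,-1.9,0,0]]]'; done
python3 -c "
from geo import *
st((.448,.261,.225),-11.5)"
```

```text
time: 6.42
position: [0.4977, -0.1104, 0.2319]
tool_rot: [-0.545, -0.443, 0.55, -0.452]
ft_force: [0.6, 0.1, -2.2]
grip_width: 0.0096
time: 7.08
position: [0.458, 0.068, 0.2235]
tool_rot: [-0.541, -0.451, 0.553, -0.446]
ft_force: [-0.0, 0.3, -2.7]
grip_width: 0.0094
time: 7.75
position: [0.4149, 0.2413, 0.2172]
tool_rot: [-0.534, -0.457, 0.558, -0.442]
ft_force: [-0.1, -0.7, -1.9]
grip_width: 0.0094
t 7.75 p [0.4149 0.2413 0.2172] yaw -11.07 F [-0.08 -0.75 -1.92] w 0.0094 q6 0.48
tool cm [-0.92  2.84 -2.56] turn 0.007
```

```bash
python3 -m inch '[[[-0.3,0,-1.4,0,0],[-0.3,0.3,-0.9,0,0],[-0.3,0.2,-0.4,0,0],[0,0,0,0,0],[0,0,0,0,0],[0,0,0,0,0]]]'
python3 - <<'E'
from geo import *
from rig import camera
R,p=st((.448,.261,.225),-11.5)
print(R.round(3).tolist())
t=camera("top")[:,:,::-1];s=camera("scene")[:,:,::-1]
f=lambda a:cv2.resize(cv2.convertScaleAbs(a,alpha=1.5),None,fx=4,fy=4,interpolation=cv2.INTER_CUBIC)
cv2.imwrite("pics/h1.png",np.hstack([f(t[185:325,200:300]),f(s[235:375,335:435])])[:,:])
E
```

```text
time: 8.25
position: [0.4173, 0.272, 0.2228]
tool_rot: [-0.528, -0.46, 0.559, -0.443]
ft_force: [-1.0, 0.0, -2.0]
grip_width: 0.0095
t 8.25 p [0.4173 0.272  0.2228] yaw -10.63 F [-1.03  0.   -2.01] w 0.0095 q6 0.53
tool cm [-0.36  3.2   0.53] turn 0.015
[[-0.05, 0.982, -0.184], [-0.009, -0.184, -0.983], [-0.999, -0.047, 0.018]]
```

View pics/h1.png

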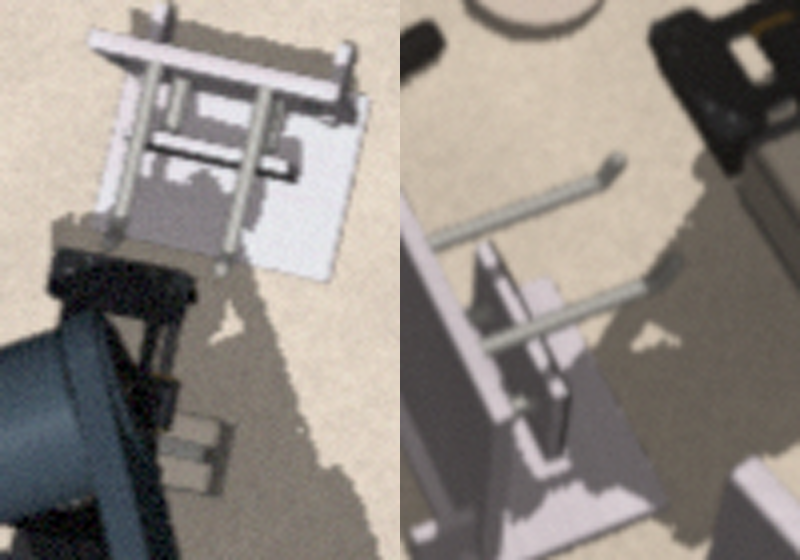

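The top crop shows prong tips at (115,235) and (222,268), with the cassette's right end visible at (205,455), in front of the hook. I enter the window slowly.

```bash
cat >>geo.py <<'E'
O=np.array([.546,.241,.19]);a=np.radians(-11.5)
B=np.array([[np.cos(a),-np.sin(a),0],[np.sin(a),np.cos(a),0],[0,0,1]])
def stb(b,yaw=None):
    b=np.array(b);R,p=st(O*[1,1,0]+B@b,yaw);print("in bracket mm",((B.T@(p-O*[1,1,0]))*1000).round(1),"tilt",R[:,0].round(3))
E
python3 -m inch '[[[0,0.8,0.3,0,0],[0,1.2,0.3,0.01,0],[0,1.2,0.3,0,0],[0,0.8,0,0,0],[0,0.4,0,0,0],[0,0,0,0,0]]]'
python3 -c "
from geo import *
stb((-.004,-.004,.22),-11.5)"
```

```text
time: 8.85
position: [0.4651, 0.2496, 0.2205]
tool_rot: [-0.532, -0.455, 0.563, -0.439]
ft_force: [0.6, -0.7, -2.1]
grip_width: 0.009
t 8.85 p [0.4651 0.2496 0.2205] yaw -11.57 F [ 0.59 -0.69 -2.11] w 0.009 q6 0.48
tool cm [-0.31  7.69 -0.38] turn -0.001
in bracket mm [-81.   -7.7 220.5] tilt [-0.049 -0.009 -0.999]
```

```bash
python3 -m inch '[[[-0.1,0.7,-0.2,0,0],[-0.1,1,-0.2,0,0],[-0.1,1,0,0,0],[0,0.8,0,0,0],[0,0.4,0,0,0],[0,0,0,0,0]]]'
python3 - <<'E'
from geo import *
from rig import camera
stb((-.004,-.004,.22),-11.5)
s=camera("scene")[:,:,::-1]
cv2.imwrite("pics/h2.png",cv2.resize(cv2.convertScaleAbs(s[245:375,330:450],alpha=1.7),None,fx=4,fy=4,interpolation=cv2.INTER_CUBIC))
E
```

```text
time: 9.35
position: [0.509, 0.2454, 0.2213]
tool_rot: [-0.532, -0.455, 0.563, -0.439]
ft_force: [-0.2, 0.1, -1.5]
grip_width: 0.0094
t 9.35 p [0.509  0.2454 0.2213] yaw -11.58 F [-0.19  0.08 -1.54] w 0.0094 q6 0.45
tool cm [-0.02  3.32  0.09] turn -0.001
in bracket mm [-37.1  -3.1 221.3] tilt [-0.049 -0.009 -0.999]
```

View pics/h2.png

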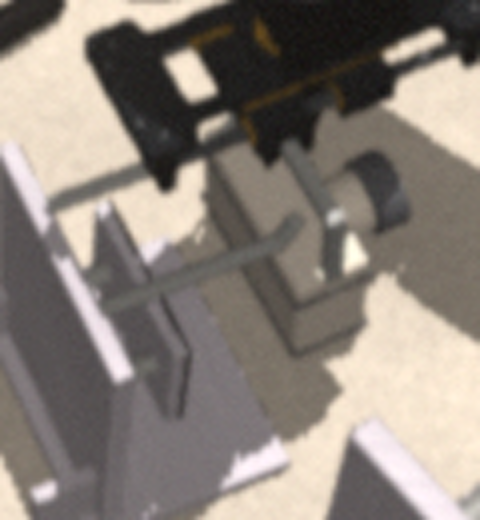

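```bash
python3 - <<'E'
from geo import *
W=lambda b:O*[1,1,0]+B@np.array(b)
for z in(.215,.22,.225,.23,.235):print(z,"bar left end top",proj("scene",W((-.037,.001+.055,z+.005))).round(1))
print("box corner top (back-left, front-left) for bar .225",proj("scene",[W((-.015,.056,.17)),W((-.059,.056,.17))]).round(1))
print("tip left",proj("scene",W((-.022,.033,.205))).round(1), "obs(403.8,300)")
E
```

```text
0.215 bar left end top [[413.4 300.1]]
0.22 bar left end top [[413.7 298.8]]
0.225 bar left end top [[413.9 297.5]]
0.23 bar left end top [[414.2 296.2]]
0.235 bar left end top [[414.5 294.9]]
box corner top (back-left, front-left) for bar .225 [[401.2 316.1]
 [420.  308.5]]
tip left [[400.6 297.4]] obs(403.8,300)
```

The bar lies just in front of the prong tip (bar end at crop (335,213), tip at (295,220)), with the bar at z about 0.22–0.23. I lower 4 mm and go on in.

```bash
python3 -m inch '[[[0.3,0,0,0,0],[0,0.7,0,0,0],[0,0.8,0,0,0],[0,0.8,0,0,0],[0,0.5,0,0,0],[0,0,0,0,0]]]'
python3 -c "
from geo import *
stb((-.006,-.004,.217),-11.5)"
```

```text
time: 9.9
position: [0.5367, 0.2395, 0.216]
tool_rot: [-0.531, -0.456, 0.564, -0.438]
ft_force: [0.2, 1.0, -2.3]
grip_width: 0.0094
t 9.9 p [0.5367 0.2395 0.216 ] yaw -11.5 F [ 0.25  0.96 -2.28] w 0.0094 q6 0.43
tool cm [-0.11  0.28  0.07] turn -0.0
in bracket mm [ -8.9  -3.4 216. ] tilt [-0.052 -0.01  -0.999]
```

```bash
python3 -m inch '[[[0.6,0.1,0,0,0],[0.6,0.1,0,0,0],[0.4,0,0,0,0],[0,0,0,0,0]]]'
for i in 1 2 3 ; do python3 -m inch '[[[0.3,0,0,0,0],[0,0,0,0,0],[0,0,0,0,0]]]'|grep -E "posi|force"; done
python3 -c "
from geo import *
stb((-.006,-.004,.19),-11.5)"
```

```text
time: 10.23
position: [0.5381, 0.2386, 0.1981]
tool_rot: [-0.531, -0.456, 0.564, -0.438]
ft_force: [-0.8, 0.3, -2.4]
grip_width: 0.0095
position: [0.5381, 0.2387, 0.1962]
ft_force: [0.3, -0.4, -2.3]
position: [0.5383, 0.2391, 0.1967]
ft_force: [-0.3, -0.2, -2.1]
position: [0.5385, 0.2393, 0.1961]
ft_force: [0.8, -0.5, -1.0]
t 10.98 p [0.5385 0.2393 0.1961] yaw -11.44 F [ 0.82 -0.45 -0.99] w 0.0094 q6 0.43
tool cm [0.61 0.12 0.07] turn 0.001
in bracket mm [ -7.   -3.2 196.1] tilt [-0.045 -0.009 -0.999]
```

```bash
for i in 1 2 ; do python3 -m inch '[[[0.6,0,0,0,0],[0,0,0,0,0],[0,0,0,0,0]]]'|grep -E "posi|force"; done
```

```text
position: [0.5391, 0.2399, 0.1969]
ft_force: [-0.9, 0.3, -2.9]
position: [0.5402, 0.2404, 0.1957]
ft_force: [-0.4, 0.6, -1.4]
```

```bash
python3 -m inch '[[[0.5,0,0,0,0]]]'; python3 -m inch '[[[0.5,0,0,0,0]]]';python3 -m inch '[[[0.5,0,0,0,0]]]'
python3 - <<'E'
from geo import *
from rig import camera
stb((-.006,-.004,.19),-11.5)
s=camera("scene")[:,:,::-1]
cv2.imwrite("pics/h3.png",cv2.resize(cv2.convertScaleAbs(s[245:375,330:450],alpha=1.7),None,fx=4,fy=4,interpolation=cv2.INTER_CUBIC))
E
```

```text
time: 11.57
position: [0.5404, 0.2404, 0.1947]
tool_rot: [-0.536, -0.454, 0.558, -0.442]
ft_force: [-12.4, -3.9, 55.5]
grip_width: 0.0095
time: 11.65
position: [0.5404, 0.2405, 0.1949]
tool_rot: [-0.536, -0.454, 0.558, -0.442]
ft_force: [-10.0, -3.6, 38.7]
grip_width: 0.0094
time: 11.73
position: [0.5404, 0.2404, 0.1949]
tool_rot: [-0.536, -0.454, 0.557, -0.443]
ft_force: [-7.9, -3.2, 31.1]
grip_width: 0.0095
t 11.73 p [0.5404 0.2404 0.1949] yaw -11.32 F [-7.95 -3.18 31.12] w 0.0095 q6 0.43
tool cm [ 0.5  -0.05  0.23] turn 0.003
in bracket mm [ -5.3  -1.7 194.9] tilt [-0.032 -0.007 -0.999]
```

View pics/h3.png

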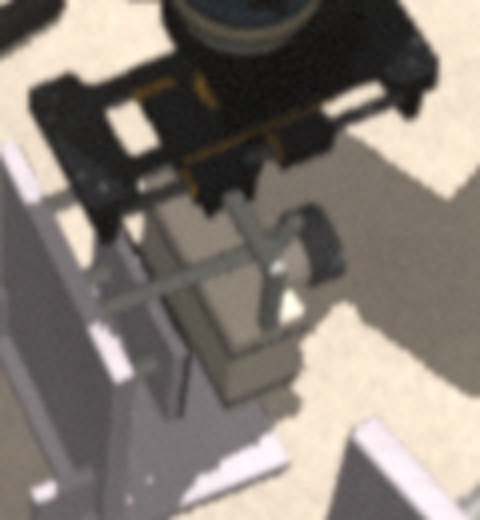

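Seated: the bar's near end is at crop (278,265), behind the prong's turned-up tip at (300,215), and it is firmly blocked downward. Release slowly and rise.

```bash
python3 -m inch '[[[-0.1,0,0,0,0],[0,0,0,0,0.2],[0,0,0,0,0.3],[0,0,0,0,0.4],[0,0,0,0,0.4],[0,0,0,0,0.4],[0,0,0,0,0.4],[0,0,0,0,0.4]]]'
python3 -m inch '[[[-0.5,0,0,0,0.4],[-1,0,0,0,0.4],[-1.5,0,0,0,0.4],[-2,0,0,0,0.4],[-2.5,0,0,0,0.4],[-2.5,0,0,0,0.4],[0,0,0,0,0.4]]]'
python3 -c "
from geo import *
stb((-.16,-.044,.28),38.5)"
```

```text
time: 12.45
position: [0.5391, 0.2402, 0.1914]
tool_rot: [-0.535, -0.455, 0.559, -0.442]
ft_force: [0.2, -0.6, -0.0]
grip_width: 0.0343
time: 13.03
position: [0.5427, 0.2408, 0.2971]
tool_rot: [-0.534, -0.455, 0.56, -0.441]
ft_force: [1.0, 0.5, 0.4]
grip_width: 0.0349
t 13.03 p [0.5427 0.2408 0.2971] yaw -11.35 F [0.99 0.49 0.37] w 0.0349 q6 0.43
tool cm [  2.38 -15.61   4.23] turn -0.87
in bracket mm [ -3.2  -0.9 297.1] tilt [-0.041 -0.008 -0.999]
```

```bash
python3 -m inch '[[[0,-2,0.5,0,1],[0,-2.8,0.8,0,1],[0,-2.8,0.8,0,1],[0,-2.8,0.8,0,1],[0,-2.8,0.8,0,1],[0,-2.4,0.5,0,1],[0,0,0,0,1]]]'
python3 -m inch '[[[0,0,0,-0.11,1],[0,0,0,-0.11,1],[0,0,0,-0.11,1],[0,0,0,-0.11,1],[0,0,0,-0.11,1],[0,0,0,-0.11,1],[0,0,0,-0.11,1],[0,0,0,-0.1,1]]]'
python3 - <<'E'
from geo import *
from rig import camera
stb((-.16,-.044,.2),38.5)
t=camera("top")[:,:,::-1];s=camera("scene")[:,:,::-1]
cv2.imwrite("pics/t4.png",t);cv2.imwrite("pics/s4.png",s)
f=lambda a:cv2.resize(cv2.convertScaleAbs(a,alpha=1.6),None,fx=4,fy=4,interpolation=cv2.INTER_CUBIC)
cv2.imwrite("pics/p1.png",np.hstack([f(t[185:325,200:300]),f(s[235:375,335:435])]))
E
```

```text
time: 13.62
position: [0.3772, 0.2294, 0.3063]
tool_rot: [-0.538, -0.453, 0.557, -0.442]
ft_force: [0.3, -0.3, -0.2]
grip_width: 0.0743
time: 14.28
position: [0.3789, 0.2298, 0.3094]
tool_rot: [0.29, 0.649, -0.298, 0.637]
ft_force: [0.2, 0.6, 0.1]
grip_width: 0.0869
t 14.28 p [0.3789 0.2298 0.3094] yaw 40.83 F [0.16 0.58 0.1 ] w 0.0869 q6 -0.42
tool cm [10.93  0.32  0.22] turn 0.041
in bracket mm [-161.5  -44.3  309.4] tilt [-0.021 -0.003 -1.   ]
```

View pics/p1.png

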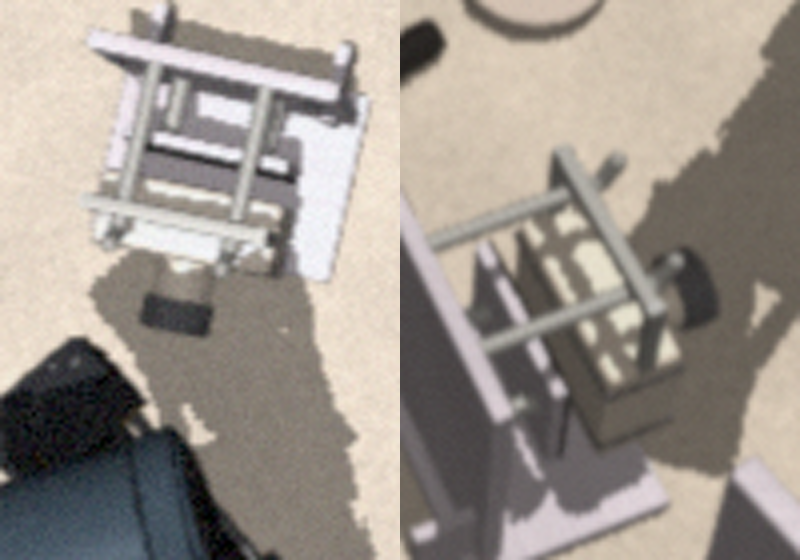

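```bash
python3 - <<'E'
from geo import *
b=lambda p:((B.T@(p-O*[1,1,0]))*1000).round(1)
print("bar",b(onz("top",(221.2,235.2),.2)),b(onz("top",(268,244.5),.2)))
for nm,px in(("capfront L",(235,267)),("capfront R",(252,268.7)),("cap mid bottom edge",(243.5,268))):print(nm,b(onz("top",px,.1)))
print("tips",b(onz("top",(228.5,243.5),.205)),b(onz("top",(255.5,251),.205)))
print("tips low ext",b(onz("top",(228,246),.2)),b(onz("top",(255,254),.2)))
E
```

```text
bar [ -7.4  53.  200. ] [ -6.1 -56.8 200. ]
capfront L [-75.6  21.2 100. ]
capfront R [-71.  -20.5 100. ]
cap mid bottom edge [-73.7   0.3 100. ]
tips [-22.6  31.7 205. ] [-26.6 -32.5 205. ]
tips low ext [-28.5  32.4 200. ] [-33.6 -32.2 200. ]
```

Hung correctly: bar at x_b ≈ −7 mm, cap front at x_b ≈ −74 mm, y_b ≈ 0. All sizes agree. I lower in front of the cap.

```bash
python3 -m inch '[[[2.5,0,0,0.04,1],[3,0,0,0,1],[3,0,0,0,1],[3,0,0,0,1],[3,0,0,0,1],[3,0,0,0,1],[2,0,0,0,1],[0,0,0,0,1]]]'
python3 -c "
from geo import *
stb((-.14,-.044,.091),38.5)"
```

```text
time: 15.05
position: [0.3866, 0.232, 0.1118]
tool_rot: [0.319, 0.632, -0.317, 0.631]
ft_force: [-0.6, 0.8, 0.7]
grip_width: 0.0871
t 15.05 p [0.3866 0.232  0.1118] yaw 36.54 F [-0.65  0.8   0.68] w 0.0871 q6 -0.35
tool cm [2.08 0.7  1.3 ] turn -0.034
in bracket mm [-154.4  -40.6  111.8] tilt [ 0.001  0.003 -1.   ]
```

```bash
python3 -m inch '[[[1,0.2,0.5,-0.034,1],[1,0.3,0.5,0,1],[0.3,0.3,0.5,0,1],[0,0,0,0,1],[0,0,0,0,1]]]'
python3 -c "
from geo import *
stb((-.121,-.044,.091),38.5)"
```

```text
time: 15.47
position: [0.4065, 0.2255, 0.0894]
tool_rot: [0.312, 0.635, -0.308, 0.636]
ft_force: [0.1, 0.1, 0.3]
grip_width: 0.0867
t 15.47 p [0.4065 0.2255 0.0894] yaw 38.01 F [0.1  0.11 0.33] w 0.0867 q6 -0.4
tool cm [-0.15  0.74  1.03] turn -0.009
in bracket mm [-133.6  -43.    89.4] tilt [ 0.004  0.004 -1.   ]
```

```bash
python3 -m inch '[[[0,0.4,0.5,0,1],[0,0.4,0.5,0,1],[0,0,0,0,1],[0,0,0,0,1]]]'
for i in 1 2 3; do python3 -m inch '[[[0,0.3,0.35,0,1],[0,0.3,0.35,0,1],[0,0,0,0,1]]]'>/dev/null; python3 -c "
from geo import *
stb((-.091,-.044,.091),38.5)"; done
```

```text
time: 15.8
position: [0.4222, 0.2229, 0.0923]
tool_rot: [0.314, 0.633, -0.307, 0.638]
ft_force: [-0.1, 0.7, 0.1]
grip_width: 0.0873
t 16.05 p [0.4318 0.2209 0.0931] yaw 37.92 F [0.2  0.07 0.41] w 0.0871 q6 -0.43
tool cm [0.22 0.98 1.38] turn -0.01
in bracket mm [-107.9  -42.4   93.1] tilt [ 0.011  0.006 -1.   ]
t 16.3 p [0.4383 0.2187 0.0925] yaw 37.95 F [-1.96  0.65  1.6 ] w 0.087 q6 -0.44
tool cm [0.16 0.6  0.81] turn -0.01
in bracket mm [-101.1  -43.3   92.5] tilt [ 0.003  0.005 -1.   ]
t 16.55 p [0.4398 0.2171 0.0914] yaw 38.05 F [-2.81  1.25  2.23] w 0.0871 q6 -0.45
tool cm [0.02 0.58 0.59] turn -0.008
in bracket mm [-99.3 -44.6  91.4] tilt [-0.014  0.004 -1.   ]
```

```bash
for i in 1 2 3; do python3 -m inch '[[[0,0.4,0.4,0,1],[0,0.4,0.4,0,1]]]'>/dev/null; python3 -c "
from geo import *
stb((-.091,-.044,.091),38.5)"; done
```

```text
t 16.72 p [0.4426 0.2158 0.0902] yaw 38.19 F [-8.78  4.8   4.98] w 0.0869 q6 -0.46
tool cm [-0.09  0.44  0.32] turn -0.005
in bracket mm [-96.3 -45.3  90.2] tilt [-0.032  0.002 -0.999]
t 16.88 p [0.4443 0.2149 0.0894] yaw 38.35 F [-11.     4.17   9.34] w 0.0869 q6 -0.47
tool cm [-0.18  0.36  0.14] turn -0.003
in bracket mm [-94.5 -45.9  89.4] tilt [-0.052  0.001 -0.999]
t 17.05 p [0.4455 0.2139 0.0887] yaw 38.54 F [-10.23   3.38   8.11] w 0.0869 q6 -0.48
tool cm [-0.25  0.32 -0.02] turn 0.001
in bracket mm [-93.1 -46.6  88.7] tilt [-0.073 -0.    -0.997]
```

The tool tilts and sinks as it presses in many small rows. I back off a little to undo that, then press with fewer, larger rows.

```bash
python3 -m inch '[[[0,-0.8,-0.9,0,1],[0,-0.9,-1,0,1],[0,0,0,0,1]]]'>/dev/null; python3 -c "
from geo import *
stb((-.115,-.042,.12),38.5)"
python3 -m inch '[[[-0.5,-0.2,-0.2,0,1],[-1,-0.2,-0.2,0,1],[-1,0,0,0,1],[-1,0,0,0,1],[-0.5,0,0,0,1],[0,0,0,0,1]]]'>/dev/null; python3 -c "
from geo import *
stb((-.115,-.042,.12),38.5)"
python3 -m inch '[[[3.5,0,0,0,1],[0,0,0,0,1]]]'>/dev/null; python3 -c "
from geo import *
stb((-.107,-.042,.093),38.5)"
```

```text
t 17.3 p [0.4201 0.2181 0.0907] yaw 38.54 F [-0.65 -0.01  0.67] w 0.0867 q6 -0.46
tool cm [-2.96  0.5  -0.19] turn 0.001
in bracket mm [-118.8  -47.5   90.7] tilt [-0.072 -0.001 -0.997]
t 17.8 p [0.4224 0.2192 0.1358] yaw 38.5 F [ 0.24 -1.02  0.78] w 0.0872 q6 -0.45
tool cm [ 1.57  0.49 -0.06] turn -0.0
in bracket mm [-116.7  -46.   135.8] tilt [-0.061  0.001 -0.998]
t 17.97 p [0.4233 0.2196 0.1013] yaw 38.47 F [-1.61 -0.33 -0.65] w 0.0869 q6 -0.45
tool cm [0.78 0.87 0.5 ] turn -0.001
in bracket mm [-116.   -45.4  101.3] tilt [-0.055  0.002 -0.998]
```

```bash
T='from geo import *
stb((-.107,-.042,.093),38.5)'
python3 -m inch '[[[0,0,0,0,1],[0,0,0,0,1],[0,0,0,0,1],[0,0,0,0,1],[0,0,0,0,1],[0,0,0,0,1],[0,0,0,0,1],[0,0,0,0,1]]]'>/dev/null; python3 -c "$T"
python3 -m inch '[[[0,-2.2,-2.6,0,1],[0,-2.2,-2.6,0,1],[0,0,0,0,1]]]'>/dev/null; python3 -c "$T"
python3 -m inch '[[[-4,0,0,0,1],[-4,0,0,0,1],[-4,0,0,0,1],[-4,0,0,0,1],[0,0,0,0,1]]]'>/dev/null; python3 -c "$T"
python3 -m inch '[[[4,0,0,0,1],[4,0,0,0,1],[4,0,0,0,1],[3,0,0,0,1],[0,0,0,0,1]]]'>/dev/null; python3 -c "$T"
```

```text
t 18.63 p [0.426  0.2201 0.1063] yaw 38.44 F [-0.18 -0.4  -1.32] w 0.0867 q6 -0.45
tool cm [1.3  0.65 0.38] turn -0.001
in bracket mm [-113.5  -44.5  106.3] tilt [-0.048  0.004 -0.999]
t 18.88 p [0.3604 0.2335 0.11  ] yaw 38.25 F [-0.08 -0.62 -0.24] w 0.087 q6 -0.39
tool cm [1.38 4.97 5.5 ] turn -0.004
in bracket mm [-180.4  -44.3  110. ] tilt [-0.043  0.005 -0.999]
t 19.3 p [0.3646 0.2327 0.2707] yaw 38.45 F [1.42 0.51 0.71] w 0.0869 q6 -0.38
tool cm [17.31  5.5   5.8 ] turn -0.001
in bracket mm [-176.2  -44.3  270.7] tilt [-0.062 -0.001 -0.998]
t 19.72 p [0.3669 0.2359 0.1242] yaw 38.46 F [-0.17  0.46  0.53] w 0.0868 q6 -0.39
tool cm [2.89 4.31 5.33] turn -0.001
in bracket mm [-174.5  -40.7  124.2] tilt [-0.032  0.008 -0.999]
```

```bash
T='from geo import *
stb((-.115,-.041,.093),38.5)'
for i in 1 2 3 4; do python3 -m inch '[[[0,0,0,0,1],[0,0,0,0,1],[0,0,0,0,1],[0,0,0,0,1],[0,0,0,0,1],[0,0,0,0,1],[0,0,0,0,1],[0,0,0,0,1]]]'>/dev/null; done; python3 -c "$T"
python3 -m inch '[[[2.5,0.7,0.6,0,1],[2.5,0.7,0.6,0,1],[0,0.7,0.7,0,1],[0,0.7,0.8,0,1],[0,0,0,0,1]]]'>/dev/null; python3 -c "$T"
```

```text
t 22.38 p [0.3711 0.2372 0.1306] yaw 38.48 F [ 0.87 -0.04 -0.26] w 0.0872 q6 -0.39
tool cm [3.63 3.43 4.49] turn -0.0
in bracket mm [-170.6  -38.6  130.6] tilt [-0.021  0.011 -1.   ]
t 22.8 p [0.412  0.2345 0.08  ] yaw 38.55 F [1.41 0.91 1.46] w 0.0871 q6 -0.42
tool cm [-1.34  0.35  1.63] turn 0.001
in bracket mm [-130.   -33.1   80. ] tilt [-0.017  0.012 -1.   ]
```

```bash
T='from geo import *
stb((-.091,-.043,.093),38.5)'
python3 -m inch '[[[-0.7,0.2,0.9,0,1],[-0.6,0.4,1.1,0,1],[0,0.3,0.4,0,1],[0,0,0,0,1]]]'>/dev/null; python3 -c "$T"
python3 -m inch '[[[0,1,1,0,1]]]'>/dev/null; python3 -c "$T"
python3 -m inch '[[[0,1,1.1,0,1]]]'>/dev/null; python3 -c "$T"
```

```text
t 23.13 p [0.4367 0.2199 0.097 ] yaw 38.55 F [-0.75  0.36  0.04] w 0.0871 q6 -0.46
tool cm [0.38 0.72 0.95] turn 0.001
in bracket mm [-102.9  -42.4   97. ] tilt [-0.014  0.013 -1.   ]
t 23.22 p [0.4461 0.218  0.0974] yaw 38.59 F [-7.6   3.58  0.82] w 0.0869 q6 -0.47
tool cm [0.44 0.11 0.22] turn 0.002
in bracket mm [-93.3 -42.5  97.4] tilt [-0.022  0.012 -1.   ]
t 23.3 p [0.453  0.2153 0.0971] yaw 38.78 F [-23.9    2.72   6.12] w 0.0872 q6 -0.49
tool cm [ 0.43 -0.25 -0.42] turn 0.005
in bracket mm [-86.  -43.8  97.1] tilt [-0.039  0.01  -0.999]
```

```bash
T='from geo import *
stb((-.092,-.043,.096),38.5)'
python3 -m inch '[[[0,-0.5,-0.6,0,1]]]'>/dev/null; python3 -c "$T"
python3 -c "
from rig import camera
from geo import *
for i in range(4): camera('top')
stb((-.092,-.043,.096),38.5)"
```

```text
t 23.38 p [0.4442 0.2164 0.0977] yaw 38.79 F [-0.12  0.34  1.21] w 0.0872 q6 -0.48
tool cm [0.16 0.29 0.14] turn 0.005
in bracket mm [-94.8 -44.4  97.7] tilt [-0.043  0.01  -0.999]
t 23.58 p [0.4441 0.2168 0.0976] yaw 38.82 F [-2.15  0.01 -1.51] w 0.0867 q6 -0.48
tool cm [0.15 0.28 0.17] turn 0.006
in bracket mm [-95.  -44.1  97.6] tilt [-0.04   0.01  -0.999]
```

```bash
python3 -m inch '[[[-0.05,0.3,0.25,0,1]]]'>/dev/null
python3 -c "
from rig import camera
from geo import *
stb((-.092,-.043,.096),38.5)
for i in range(6): camera('top')
stb((-.092,-.043,.096),38.5)"
```

```text
t 23.67 p [0.4459 0.2164 0.0978] yaw 38.86 F [-4.44 -0.63 -2.44] w 0.0873 q6 -0.48
tool cm [0.17 0.16 0.03] turn 0.006
in bracket mm [-93.2 -44.1  97.8] tilt [-0.044  0.009 -0.999]
t 23.97 p [0.4471 0.2163 0.0977] yaw 38.82 F [-4.05 -2.34 -1.76] w 0.0869 q6 -0.48
tool cm [ 0.17  0.07 -0.05] turn 0.006
in bracket mm [-92.  -43.9  97.7] tilt [-0.043  0.009 -0.999]
```

```bash
for i in 1; do python3 -m inch '[[[0,0.25,0.3,0,1]]]'>/dev/null
python3 -c "
from rig import camera
from geo import *
for i in range(6): camera('top')
stb((-.09,-.043,.096),38.5)"; done
python3 -m inch '[[[0,0.25,0.3,0,1]]]'>/dev/null
python3 - <<'E'
from rig import camera
from geo import *
for i in range(5): camera('top')
stb((-.09,-.043,.096),38.5)
t=camera("top")[:,:,::-1];s=camera("scene")[:,:,::-1];cv2.imwrite("pics/t5.png",t);cv2.imwrite("pics/s5.png",s)
f=lambda a:cv2.resize(cv2.convertScaleAbs(a,alpha=1.7),None,fx=4,fy=4,interpolation=cv2.INTER_CUBIC)
cv2.imwrite("pics/p2.png",np.hstack([f(t[185:325,200:300]),f(s[235:375,335:435])]))
E
```

```text
t 24.35 p [0.4494 0.2156 0.0974] yaw 38.84 F [-5.53 -0.06  1.73] w 0.0871 q6 -0.49
tool cm [ 0.14  0.07 -0.1 ] turn 0.006
in bracket mm [-89.6 -44.1  97.4] tilt [-0.046  0.009 -0.999]
t 24.68 p [0.4505 0.2152 0.0971] yaw 38.88 F [-8.25  1.27  3.33] w 0.0872 q6 -0.49
tool cm [ 0.12  0.01 -0.2 ] turn 0.007
in bracket mm [-88.5 -44.4  97.1] tilt [-0.051  0.009 -0.999]
```

View pics/p2.png

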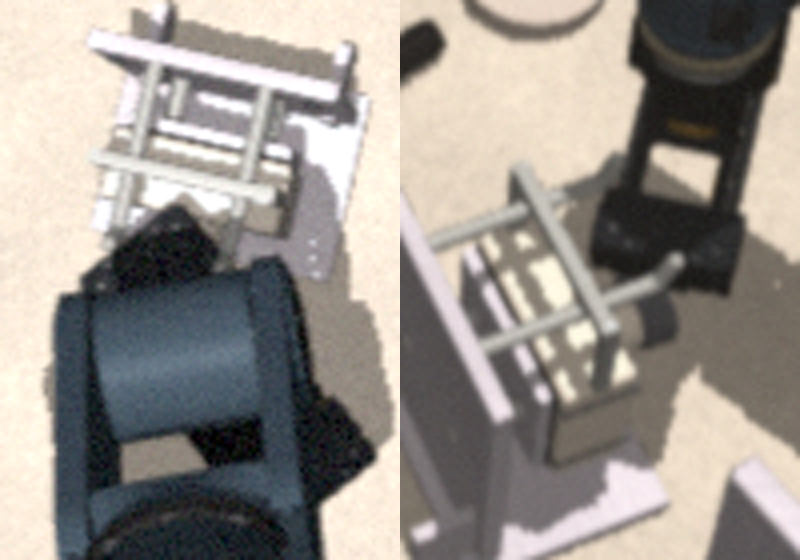

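```bash
python3 - <<'E'
from geo import *
b=lambda p:((B.T@(p-O*[1,1,0]))*1000).round(1)
print("bar",b(onz("top",(223,223.8),.2)),b(onz("top",(269.5,233),.2)))
t=cv2.imread("pics/t5.png");t4=cv2.imread("pics/t4.png");t0=cv2.imread("pics/top0.png")
# seal plate top edge (z .135): sample brightness along x_b at y_b=0 and 44
for y in(-.046,-.0435,0.,.046):
  for n,im in(("0",t0),("4",t4),("5",t)):
    xs=np.arange(.02,.066,.003);P=proj("top",[O*[1,1,0]+B@np.array([x,y,.135]) for x in xs]).astype(np.float32)
    g=cv2.cvtColor(im,cv2.COLOR_BGR2GRAY);v=cv2.remap(g,P[:,:1],P[:,1:],cv2.INTER_LINEAR).ravel();print(y,n,v.tolist())
stb((-.088,-.043,.096),38.5)
E
```

```text
bar [ 19.1  54.6 200. ] [ 20.4 -54.6 200. ]
-0.046 0 [143, 141, 141, 126, 49, 87, 132, 124, 83, 79, 82, 82, 94, 137, 141, 139]
-0.046 4 [84, 84, 82, 75, 37, 91, 140, 131, 87, 83, 86, 86, 101, 144, 147, 147]
-0.046 5 [76, 75, 88, 94, 100, 132, 133, 84, 112, 146, 128, 93, 87, 88, 96, 125]
-0.0435 0 [140, 141, 143, 126, 54, 87, 133, 130, 88, 79, 81, 81, 96, 123, 119, 122]
-0.0435 4 [84, 83, 84, 75, 41, 91, 141, 140, 93, 83, 84, 85, 101, 129, 127, 128]
-0.0435 5 [120, 116, 101, 94, 101, 132, 133, 78, 105, 148, 133, 97, 88, 86, 94, 117]
0.0 0 [143, 142, 140, 129, 60, 66, 125, 132, 88, 80, 79, 82, 87, 118, 139, 141]
0.0 4 [85, 83, 84, 78, 34, 72, 132, 140, 98, 86, 86, 86, 93, 127, 149, 148]
0.0 5 [146, 132, 103, 92, 110, 148, 143, 95, 99, 153, 139, 104, 90, 88, 91, 118]
0.046 0 [107, 109, 109, 106, 103, 103, 105, 107, 109, 109, 109, 104, 110, 108, 107, 106]
0.046 4 [108, 114, 115, 112, 111, 109, 109, 108, 113, 116, 114, 109, 114, 113, 112, 113]
0.046 5 [142, 134, 112, 105, 107, 113, 118, 107, 104, 121, 119, 113, 117, 116, 115, 117]
t 24.78 p [0.4504 0.2152 0.0971] yaw 38.89 F [-7.41  1.08  2.6 ] w 0.0872 q6 -0.49
tool cm [ 0.11  0.14 -0.04] turn 0.007
in bracket mm [-88.5 -44.4  97.1] tilt [-0.051  0.009 -0.999]
```

```bash
python3 -m inch '[[[-0.05,0.29,0.34,0,1]]]'>/dev/null
python3 - <<'E'
from rig import camera
from geo import *
from rig import robot
x=B[:,0];F=[]
for i in range(10):
    t=camera('top');F.append(-np.array(robot.get_obs()["ft_force"])@x)
print(np.round(F,1))
stb((-.088,-.043,.096),38.5)
g=cv2.cvtColor(t,cv2.COLOR_RGB2GRAY)
xs=np.arange(.026,.066,.001)
for im in(cv2.imread("pics/t4.png",0),g):
  for y in(-.0435,0.):
    P=proj("top",[O*[1,1,0]+B@np.array([a,y,.135]) for a in xs]).astype(np.float32)
    v=cv2.remap(im,P[:,:1],P[:,1:],cv2.INTER_LINEAR).ravel().astype(int);i=np.argmax(np.where(xs>(.03 if im is not g else .043),v,0)*(xs<.053));w=slice(max(i-4,0),i+5);ww=np.clip(v[w]-100,0,None);print(y,(xs[w]*ww).sum()/ww.sum())
E
```

```text
[10.7 11.1 11.  10.7 10.1  9.9 11.1 10.9 11.2 10.2]
t 25.37 p [0.4508 0.2148 0.0971] yaw 38.96 F [-9.95  2.04  3.22] w 0.0873 q6 -0.49
tool cm [ 0.11  0.14 -0.1 ] turn 0.008
in bracket mm [-88.1 -44.7  97.1] tilt [-0.059  0.009 -0.998]
-0.0435 0.03926907630522089
0.0 0.03995217391304349
-0.0435 0.048335504885993495
0.0 0.04910476190476192
```

```bash
python3 -m inch '[[[-0.2,0.3,0.35,0,1]]]'>/dev/null
cat >chk.py <<'E'
from rig import camera,robot
from geo import *
x=B[:,0];F=[];Z=[]
for i in range(8):
    t=camera('top');f=np.array(robot.get_obs()["ft_force"]);F.append(-f@x);Z.append(f[2])
print(np.round(F,1),np.round(Z,1))
stb((-.088,-.043,.096),38.5)
xs=np.arange(.026,.066,.001)
for im,lo in((cv2.imread("pics/t4.png",0),.03),(cv2.cvtColor(t,cv2.COLOR_RGB2GRAY),.043)):
  for y in(-.0435,-.02,0.):
    P=proj("top",[O*[1,1,0]+B@np.array([a,y,.135]) for a in xs]).astype(np.float32)
    v=cv2.remap(im,P[:,:1],P[:,1:],cv2.INTER_LINEAR).ravel().astype(int);i=np.argmax(np.where((xs>lo)&(xs<.055),v,0));w=slice(max(i-4,0),i+5);ww=np.clip(v[w]-100,0,None);print(y,((xs[w]*ww).sum()/ww.sum()).round(4))
E
python3 chk.py
```

```text
[11.4 11.6 11.4 11.1 11.7 10.7 10.8 10.9] [-0.3  0.1  0.3  1.5  1.1  0.8  0.9  1.1]
t 25.85 p [0.4508 0.2142 0.0983] yaw 39.09 F [-10.8    1.63   1.14] w 0.0872 q6 -0.5
tool cm [ 0.23  0.18 -0.13] turn 0.01
in bracket mm [-88.  -45.2  98.3] tilt [-0.068  0.008 -0.998]
-0.0435 0.0393
-0.02 0.0403
0.0 0.04
-0.0435 0.0483
-0.02 0.0482
0.0 0.049
```

The force rises without the plate moving further, so with this much tilt the gripper body is probably grazing a prong tip. I back off, straighten the tool, and press once with one measured row.

```bash
T='from geo import *
stb((-.104,-.043,.096),38.5)'
python3 -m inch '[[[0,-1.5,-1.8,0,1],[0,-2.2,-2.4,0,1],[0,-1.5,-1.8,0,1],[0,0,0,0,1]]]'>/dev/null; python3 -c "$T"
for i in 1 2; do python3 -m inch '[[[-1,0,0,0,1],[-1,0,0,0,1],[-1,0,0,0,1],[-1,0,0,0,1],[-1,0,0,0,1],[-1,0,0,0,1],[-1,0,0,0,1],[-1,0,0,0,1]]]'>/dev/null;python3 -c "$T"; done
python3 -m inch '[[[4,0,0,0,1],[4,0,0,0,1],[4,0,0,0,1],[0,0,0,0,1]]]'>/dev/null; python3 -c "$T"
```

```text
t 26.18 p [0.3811 0.2309 0.1046] yaw 38.87 F [-1.93  0.21  1.15] w 0.0867 q6 -0.44
tool cm [0.6  3.55 4.32] turn 0.006
in bracket mm [-159.6  -42.8  104.6] tilt [-0.045  0.015 -0.999]
t 26.85 p [0.4073 0.2339 0.1948] yaw 38.64 F [0.55 0.92 0.12] w 0.0868 q6 -0.43
tool cm [9.84 1.14 3.08] turn 0.002
in bracket mm [-134.5  -34.6  194.8] tilt [ 0.001  0.027 -1.   ]
t 27.52 p [0.4306 0.2335 0.2921] yaw 38.24 F [ 0.44 -0.07 -0.3 ] w 0.0868 q6 -0.43
tool cm [19.53 -1.81  1.36] turn -0.005
in bracket mm [-111.6  -30.3  292.1] tilt [ 0.055  0.041 -0.998]
t 27.85 p [0.4586 0.2419 0.1823] yaw 38.12 F [-1.44 -0.51 -0.61] w 0.0867 q6 -0.43
tool cm [ 8.23 -4.12  0.16] turn -0.007
in bracket mm [-85.9 -16.5 182.3] tilt [ 0.099  0.052 -0.994]
```

```bash
T='from geo import *
stb((-.12,-.043,.096),38.5)'
python3 -m inch '[[[0,-2.2,-1.6,0,1],[0,-2.2,-1.6,0,1],[0,-1.8,-1.4,0,1],[0,0,0,0,1]]]'>/dev/null; python3 -c "$T"
python3 -m inch '[[[-3.5,0,0,0,1],[-3.5,0,0,0,1],[0,0,0,0,1]]]'>/dev/null; python3 -c "$T"
python3 -m inch '[[[3.5,-0.5,0,0,1],[3.5,-0.5,0,0,1],[0,0,0,0,1]]]'>/dev/null; python3 -c "$T"
```

```text
t 28.18 p [0.3911 0.2412 0.1791] yaw 37.88 F [-2.14 -1.05 -0.55] w 0.087 q6 -0.39
tool cm [8.47 0.08 2.98] turn -0.011
in bracket mm [-151.8  -30.7  179.1] tilt [ 0.116  0.056 -0.992]
t 28.43 p [0.3882 0.2381 0.2553] yaw 37.88 F [-0.16  0.2   0.67] w 0.0872 q6 -0.38
tool cm [16.09 -0.57  2.67] turn -0.011
in bracket mm [-154.1  -34.3  255.3] tilt [ 0.124  0.058 -0.991]
t 28.68 p [0.4031 0.2393 0.1957] yaw 37.96 F [-0.83  0.14 -0.44] w 0.0872 q6 -0.4
tool cm [ 9.98 -1.36  1.9 ] turn -0.009
in bracket mm [-139.7  -30.1  195.7] tilt [ 0.158  0.067 -0.985]
```

```bash
T='from geo import *
stb((-.112,-.043,.102),38.5)'
python3 -m inch '[[[3.2,-0.6,0.6,0,1],[3.2,-0.6,0.6,0,1],[2.6,-0.4,0.6,0,1]]]'>/dev/null; python3 -c "$T"
python3 -c "
from rig import camera
for i in range(4):camera('top')"; python3 -c "$T"
```

```text
t 28.93 p [0.4293 0.2249 0.1143] yaw 38.15 F [1.12 0.01 0.15] w 0.087 q6 -0.5
tool cm [ 1.14 -0.59  0.13] turn -0.006
in bracket mm [-111.1  -39.   114.3] tilt [ 0.187  0.075 -0.98 ]
t 29.13 p [0.4277 0.2248 0.1143] yaw 38.08 F [ 0.44 -0.39 -0.4 ] w 0.0868 q6 -0.49
tool cm [ 1.18 -0.45  0.22] turn -0.007
in bracket mm [-112.7  -39.5  114.3] tilt [ 0.183  0.074 -0.98 ]
```

```bash
cat >>geo.py <<'E'
_stb=stb
def stb(b,yaw=None):
    _stb(b,yaw)
    from rig import robot
    o=robot.get_obs();print("x_b in tool",(Ro.from_quat(o["tool_rot"]).as_matrix().T@B[:,0]).round(2),"push",(-np.array(o["ft_force"])@B[:,0]).round(2))
E
T='from geo import *
stb((-.105,-.043,.103),38.5)'
python3 -m inch '[[[1.1,-0.5,0.1,0,1]]]'>/dev/null; python3 -c "$T"
python3 -c "
from rig import camera
for i in range(3):camera('top')"; python3 -c "$T"
```

```text
t 29.22 p [0.4292 0.2229 0.1061] yaw 38.15 F [0.25 0.34 0.28] w 0.0869 q6 -0.51
tool cm [0.38 0.16 0.56] turn -0.006
in bracket mm [-110.9  -41.   106.1] tilt [ 0.19   0.077 -0.979]
x_b in tool [0.17 0.63 0.75] push -0.17
t 29.37 p [0.4271 0.2222 0.1045] yaw 38.1 F [-0.33  0.12  0.9 ] w 0.087 q6 -0.51
tool cm [0.26 0.4  0.64] turn -0.007
in bracket mm [-112.8  -42.1  104.5] tilt [ 0.185  0.075 -0.98 ]
x_b in tool [0.17 0.64 0.75] push 0.35
```

```bash
T='from geo import *
stb((-.095,-.043,.103),38.5)'
python3 -m inch '[[[0.15,0.75,0.9,0,1]]]'>/dev/null; python3 -c "
from rig import camera
for i in range(4):camera('top')"; python3 -c "$T"
```

```text
t 29.65 p [0.44  0.22  0.106] yaw 38.1 F [-0.8  -0.57 -0.04] w 0.087 q6 -0.52
tool cm [0.36 0.14 0.42] turn -0.007
in bracket mm [-99.7 -41.7 106. ] tilt [ 0.188  0.076 -0.979]
x_b in tool [0.17 0.64 0.75] push 0.67
```

```bash
python3 -m inch '[[[0.4,0.65,0.75,0,1]]]'>/dev/null; python3 chk.py
```

```text
[4.5 3.7 3.5 3.5 3.4 3.2 4.8 4.4] [-2.3 -0.9 -1.  -1.3 -1.2 -0.9 -1.5 -2.7]
t 30.13 p [0.4487 0.218  0.1031] yaw 38.1 F [-4.57 -0.19 -2.65] w 0.0871 q6 -0.53
tool cm [ 0.73 -0.04  0.24] turn -0.007
in bracket mm [-90.8 -41.9 103.1] tilt [ 0.184  0.075 -0.98 ]
x_b in tool [0.17 0.64 0.75] push 4.44
-0.0435 0.0393
-0.02 0.0403
0.0 0.04
-0.0435 0.0458
-0.02 0.0457
0.0 0.0464
```

```bash
python3 -m inch '[[[0.12,0.47,0.55,0,1]]]'>/dev/null; python3 chk.py
```

```text
[10.8 10.1  9.8  9.4  9.7 10.   9.   8.2] [ 2.   1.4  0.7 -0.2  0.8  0.6  0.5  0.9]
t 30.62 p [0.452  0.2167 0.1023] yaw 38.18 F [-7.89  2.43  0.89] w 0.0869 q6 -0.54
tool cm [ 0.6  -0.2  -0.05] turn -0.006
in bracket mm [-87.3 -42.5 102.3] tilt [ 0.177  0.075 -0.981]
x_b in tool [0.16 0.64 0.76] push 8.21
-0.0435 0.0393
-0.02 0.0403
0.0 0.04
-0.0435 0.0485
-0.02 0.0489
0.0 0.0492
```

```bash
python3 -m inch '[[[0.06,0.26,0.30,0,1]]]'>/dev/null; python3 chk.py; python3 chk.py | head -1
```

```text
[11.6 10.2 12.4 10.8 11.3 10.5 11.2 10.6] [4.6 5.6 4.8 4.1 3.9 4.1 3.8 4.1]
t 31.1 p [0.4524 0.2165 0.102 ] yaw 38.3 F [-9.91  4.43  4.06] w 0.0868 q6 -0.55
tool cm [ 0.57 -0.2  -0.09] turn -0.003
in bracket mm [-86.9 -42.7 102. ] tilt [ 0.17   0.074 -0.983]
x_b in tool [0.15 0.63 0.76] push 10.59
-0.0435 0.0393
-0.02 0.0403
0.0 0.04
-0.0435 0.0489
-0.02 0.0496
0.0 0.0495
[11.8 10.7 10.9 11.2 10.2 11.3 10.3  9.9] [3.4 3.8 4.2 4.2 4.4 4.4 3.9 3.1]
```

```bash
python3 -m inch '[[[-0.15,0.27,0.32,0,1]]]'>/dev/null; python3 chk.py; python3 chk.py | head -1
```

```text
[10.4  9.8 11.6  9.6 10.4 11.5  9.8 10.6] [-5.2 -2.8 -2.4 -0.9 -1.5 -2.  -2.  -1.9]
t 31.98 p [0.4516 0.2161 0.1029] yaw 38.43 F [-9.44  6.56 -1.86] w 0.0869 q6 -0.55
tool cm [ 0.67 -0.14 -0.08] turn -0.001
in bracket mm [-87.5 -43.2 102.9] tilt [ 0.162  0.074 -0.984]
x_b in tool [0.14 0.63 0.76] push 10.56
-0.0435 0.0393
-0.02 0.0403
0.0 0.04
-0.0435 0.0484
-0.02 0.0481
0.0 0.0491
[10.5 10.  11.1 10.3 10.6 10.3 10.8 10. ] [-2.2 -1.1 -2.6 -0.9 -1.2 -1.2 -2.1 -1.6]
```

```bash
python3 -m inch '[[[0.02,0.40,0.24,0,1]]]'>/dev/null; python3 chk.py; python3 chk.py | head -2
```

```text
[10.9 10.  10.4  9.8 10.6  9.9  9.8  9.9] [3.7 2.6 2.9 2.3 2.1 1.6 1.8 2.9]
t 32.87 p [0.452  0.2168 0.1027] yaw 38.53 F [-9.62  2.28  2.92] w 0.0874 q6 -0.55
tool cm [ 0.65 -0.2  -0.05] turn 0.001
in bracket mm [-87.2 -42.5 102.7] tilt [ 0.154  0.073 -0.985]
x_b in tool [0.14 0.63 0.76] push 9.89
-0.0435 0.0393
-0.02 0.0403
0.0 0.04
-0.0435 0.0484
-0.02 0.0488
0.0 0.0491
[10.5 10.5  9.8  9.5  9.3  9.6  9.7 10. ] [1.5 1.4 2.2 2.4 2.6 1.4 1.5 2.3]
t 33.27 p [0.4521 0.2168 0.1028] yaw 38.53 F [-9.68  2.48  2.35] w 0.0873 q6 -0.55
```

```bash
python3 - <<'E'
from rig import camera,robot
import cv2,numpy as np
t=camera("top")[:,:,::-1].astype(int);t0=cv2.imread("pics/top0.png").astype(int)
for n,(x,y,w,h) in dict(blank=(330,285,46,44),driver=(340,195,20,85),bottle=(333,155,30,34)).items():
    print(n,np.abs(t-t0)[y:y+h,x:x+w].max(2).__gt__(45).sum())
robot.hand_in()
E
```

```text
blank 0
driver 0
bottle 0
the job is handed in; nothing more can be done
```

The cassette hangs by its handle on the twin hook of the correct bracket, released. I handed in at about 33 s with the open leading finger still pressing the cap.

**Last checks**
- **Push:** the force along the press direction held steady at 9.3–10.5 N over the last readings.
- **Seal plate:** the top picture shows it about 9 mm in, against the 11 mm you want. That is about 7 N of spring force; I put the gap to the measured push down to friction at the hook.
- **Flatness:** the last picture I viewed, from an earlier press, showed the cassette flat on the plate. I did not view one of the final press, only measured the plate at three points, which agreed within 1 mm.
- **Bystanders:** blank, screwdriver and bottle show no change in the top picture.

**What went wrong on the way**
- **Force spike:** while pressing, the wrist force briefly read about 24 N when one move overshot. By its position the plate was then well short of its stop. I can't rule out that the push went over 20 N for that moment.
- **Re-press:** in that first press the tool tilted and the gripper body was probably grazing a prong. I backed off and pressed again with the body leaning clear.
- **Seating:** lowering the handle onto the hook gave a 55 N wrist reading through the gripped bar.

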